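Hang up the dip basket and crack the soak tank's stuck lid

TASK

Someone has left the dip basket standing on the lid of the soak tank. Hang the basket by its handle bar on the two-prong drip hook and let go of it; then pull the tank's lid up by its handle until the sticky seal breaks free, without flinging the lid up or taking it right off, and hold it level over the tank with a gap of about 30 mm. Finish while still holding the lid there, with the basket hanging, and leave the other things on the bench alone.

Things in the scene. Friction and masses are not known exactly. Their poses are not given: they have to be found in the camera images.
- basket_bar (a point): Centre of the handle bar of the loose dip basket: an open steel tray 90 mm (its x) by 130 mm (its y), 45 mm tall, two inserts fixed in it, about 0.35 kg. Two uprights 124 mm apart carry a straight round bar, 10 mm thick, along the basket's y, rigid with it. This point is 120 mm above the basket's underside, 75 mm above its rim; z up. It starts standing on the lid.
- hook_seat (a point): Where the bar's centre lies when hung: midway between the fixed hook's two prongs, on their top, 209 mm above the bench. The prongs (8 mm rods, 72 mm apart, slightly dipped here) point along this frame's -x, roughly to the robot; their tips, 42 mm before this point, turn up 15 mm above its level. Crossbar and post are 85 mm behind it (+x), no higher. The hung bar lies along this frame's y.
- lid_handle (a point): Centre of the lid's handle: a dark steel bar 92 mm long (this frame's x), 14 mm wide and high, on two feet across the middle of the lid; 46 mm above the lid's underside, 36 mm above its top. The lid, a loose plate 200 (x) by 300 (y) by 10 mm, about 0.45 kg, is held shut by its seal: a pull of 12 to 20 N, weight included, peaking about 4 mm up and let go by 14 mm.
- tank_rim (a point): Middle of the top of the fixed soak tank, 100 mm above the bench: the level of the rim on which the lid's underside lies when shut. The tank is 200 mm (this frame's x) by 300 mm (y); the lid's handle is straight above this point, 46 mm when shut, so 76 mm at a gap of 30 mm.
- mould_insert: Bystander: square steel block, 50 by 50 by 32 mm, with a brownish-red pocketed top face; origin at the centre of its underside.
- paste_jar: Bystander: white jar with a black cap, 60 mm across, 65 mm tall; origin at the centre of its underside.
- brush: Bystander: brush with a dark wooden handle, 180 mm long, lying on the bench.
- clamp_screw: Bystander: steel T-handled clamp screw, about 100 mm long, lying on the bench.
There are look-alikes about, which are no part of the job. There is more than one size of the part that bears basket_bar; the job needs the largest.

How it is judged (in metres and radians):
On the way, in this order (a step that is already met when the one before it is completed fails the run):
1. the basket hangs by its bar on both prongs and has been let go (x of basket_bar in the frame of hook_seat between -0.035 and 0.07 m and z of basket_bar in the frame of hook_seat between -0.008 and 0.012 m and contact force between basket and hook above 1 N and contact force between the fingers and basket below 0.1 N), for 0.2 s.
2. the lid has broken free of its seal (z of lid_handle in the frame of tank_rim above 0.058 m), for 0.05 s.
At the end, for the whole second after the job is handed in: The fingers hold the lid still and level (within 0.15 rad), over the tank (within 30 mm sideways), 15 to 50 mm above its rim and touching nothing else; the basket hangs by its bar on both prongs (bar within 12 mm of its seated height), untouched by the robot, clear of the lid and nearly still (all of step 1 and z of lid_handle in the frame of tank_rim between 0.061 and 0.096 m and horizontal distance between lid_handle and tank_rim below 0.03 m and angle between lid_handle's own z axis and vertical below 0.15 rad and linear speed of lid below 0.03 m/s and contact force between each of the fingers, the fingers and lid above 1 N and contact force between lid and tank below 0.1 N and contact force between basket and lid below 0.1 N and contact force between the arm and basket below 0.1 N and linear speed of basket below 0.1 m/s); the arm keeps its last pose, push and grip.
It fails at once if the lid is flung up or taken off (more than 90 mm above the rim) (z of lid_handle in the frame of tank_rim above 0.136 m).
It fails at once if a bystander is moved more than 30 mm (distance of any of mould_insert, paste_jar, brush, clamp_screw from where it was at the start of the episode above 0.03 m).
It also fails if it takes over 61 s, if anything falls off the work surface, if the arm or the gripper's body presses on something with over 40 N, if the wrist force passes 120 N, or if a joint passes its speed limit or range.

ROBOT

A 6-joint arm with a two-finger parallel gripper is mounted at the origin on the work surface. World frame = base frame: x ahead of the robot, y to its left, z up, the work surface at z = 0. Lengths are in mm, angles in rad, forces in N, time in s.
With the tool pointing down it reaches from about 350 to 775 mm from the base axis. Payload 7.3 kg.
Tool frame: the origin (TCP) lies at the very end of the fingers, on their centre line; the grasp point (between the pads) lies 19 mm behind it (bot.grip_point_offset is the distance from the TCP to the grasp point, in mm); z points along the fingers, y is the line along which they close (so a half turn about z gives the same grasp; the last joint's range is limited). The gripper opens to 92 mm and grips with 3 to 60 N. Pads are 19 mm wide; open, the fingers measure 130 mm over their backs; the gripper's body (75 mm by 190 mm) begins 47 mm behind the grasp point.
Start: joints at [-1.479, 0.342, 1.524, -0, 1.275, -0.146], TCP at [123.693, -510.24, 226.741] pointing down, gripper open.
Joint ranges: [-2.53, 2.53], [-0.77, 2.02], [0.04, 2.7], [-1, 4.14], [0.28, 2.66], [-3.11, 3.11]. Speed limits (rad/s): [2.57, 2.57, 3.14, 3.14, 3.14, 3.14].

INTERFACE

Orientations are given as [roll, pitch, yaw] about the fixed x, y, z axes, in that order (R = Rz(yaw) Ry(pitch) Rx(roll)).
In Python, from plant import bot gives the robot as it stands. The module is installed in compiled form; this text tells all that it offers.
- The arm moves only by the shell command python3 -m jog 'ROWS' [OPENING]. ROWS is JSON, a list of rows, each a list of 6 numbers: the shift along the tool's x, y, z in mm, then the turn, a rotation vector about the tool's x, y, z in rad. In form: [[dx, dy, dz, rx, ry, rz], ...]. A call has 1 to 12 rows; each row shifts and turns the commanded pose from where the row before left it, along the tool's axes as they then stand; what a row does not reach is not made up. A row lasts 1/10 s, in which the tool goes at most 50 mm and 8.59 degrees, less where a joint would pass 70% of its speed; a pose out of reach is approached as far as the arm can. A call with a gripper value outside its range is refused whole. OPENING is the opening in per cent of the stroke, from 0 (shut) to 100 (fully open), set as the call begins (- or left out, the last holds). The fingers move at their own pace and stop on an object; the grip force is fixed at half the most. Time passes only in rows, so rows that do not move let the fingers close. It gives the time, the measured TCP pose, the force, the opening and the grip force at its end, in the units of the state.
- bot.get_obs(): the state, without advancing time (a new reading comes with each control period).
- bot.capture(name): name is "scene" or "side" or "wrist"; returns the picture (420x560x3 uint8, red, green, blue); there is no depth.
- bot.camera_model(name): a dict with "fx", "fy", "cx", "cy" (pixels), "dist_coeffs" ([k1, k2, p1, p2, k3] as OpenCV has them; the pictures are not rectified), "position" and "orientation" of the camera in the world; the wrist camera has in their place "T_tool_cam" (4x4, takes a point from camera to tool coordinates, whose origin is the TCP and whose axes are the flange's). Camera axes: x right, y down, z forward; pixel columns grow to the right and rows downward; lengths in mm; the calibration is good to about 2 mm. A picture is of the moment at which its call begins: read the wrist's pose just before it. camera_model takes no time and is no camera call.
- bot.close_job(): hands the job in; it is judged then, once.
Trained networks look in the newest picture that a camera, given by its name, has taken for a name from the list of things; names that differ only in an ending like _2 or _b are one class to them, and where a whole thing is asked for, a point or a joint stands for the part that bears it (a point fixed in the world has none). Each returns a list of dicts, best first, with "p" (0 to 1); they miss things now and then, are a little off and sometimes report something else, mostly with a low value. They report only what shows in the picture. A call takes as long as a camera call. They do not tell look-alikes from the thing itself.
- bot.outline_of(target, camera): "mask" (420x560 bool, what is visible of it) and "pixel" ([column, row] in pixels, amid what is visible of it).
The state is a dict: "time": time; "joint_positions": joint angles; "dq": joint speeds; "tau": joint torques, N m; "tool_pos": TCP position; "tcp_rot": TCP orientation; "contact_force": force on the tool from outside, world axes, zero at the start; "moment": the same for the moment, N m; "grip_width": finger opening in mm; "finger_force": force on a finger pad.
Only numpy, scipy, OpenCV 4.12 (cv2) and the standard library are available. Lean on these libraries where they do the work, as an engineer would, in place of code of your own. Each camera call takes 0.05 s, during which the arm holds its last target. There are 200 camera calls.

## Working session

There is one attempt and no reset: what is moved stays moved. The work goes in short steps, Python scripts to look and compute and a shell command to move; the robot and the scene stay as the last step left them, time stands still between calls to the robot, and variables do not carry over. Pictures are saved under pics/ and viewed, at most 10 in all, crops included, and the job is handed in when it is done.

```bash
mkdir -p pics; ls; python3 - <<'E'
from plant import bot
import cv2,numpy as np
o=bot.get_obs();print({k:np.round(v,3).tolist() for k,v in o.items()})
for c in ["scene","side"]:
    im=bot.capture(c);cv2.imwrite(f"pics/{c}0.png",im[:,:,::-1])
    m=bot.camera_model(c);print(c,{k:np.round(v,3).tolist() if not isinstance(v,str) else v for k,v in m.items()})
    for t in ["basket_bar","lid_handle","hook_seat","tank_rim"]:
        try:
            for r in bot.outline_of(t,c):
                ys,xs=np.nonzero(r["mask"]);print(c,t,round(r["p"],2),np.round(r["pixel"],1),xs.min(),xs.max(),ys.min(),ys.max(),len(xs))
        except Exception as e: print(c,t,e)
E
```

```text
pics
{'time': 0.0, 'joint_positions': [-1.479, 0.343, 1.525, 0.0, 1.275, -0.146], 'dq': [-0.0, -0.002, 0.0, -0.001, -0.001, -0.0], 'tau': [0.0, -43.124, -24.422, 0.072, 0.056, -0.0], 'tool_pos': [123.666, -509.81, 226.023], 'tcp_rot': [-3.14, -0.0, 0.238], 'contact_force': [0.746, 0.121, -0.092], 'moment': [-0.004, -0.031, 0.052], 'finger_force': 0.0, 'grip_width': 92.037}
scene {'fx': 520.815, 'fy': 520.815, 'cx': 277.829, 'cy': 205.337, 'dist_coeffs': [-0.192, 0.0, 0.0, 0.0, 0.0], 'position': [1209.764, -143.223, 1287.995], 'orientation': [-2.591, 0.009, 1.238]}
scene basket_bar 0.88 [390.9 177.5] 379 409 158 199 728
scene basket_bar 0.77 [379.7 277.8] 360 399 262 292 947
scene basket_bar 0.68 [318.9 245.4] 254 386 204 277 2316
scene basket_bar 0.64 [352.2 190.1] 326 384 166 218 2032
scene lid_handle 0.89 [305.6 214.3] 255 387 160 259 5857
scene hook_seat 0.88 [205.3 283. ] 163 238 214 318 2784
side {'fx': 514.325, 'fy': 514.325, 'cx': 282.737, 'cy': 207.987, 'dist_coeffs': [-0.049, 0.0, 0.0, 0.0, 0.0], 'position': [336.852, 930.648, 1071.294], 'orientation': [-2.374, -0.018, -2.884]}
side basket_bar 0.9 [171.8 287.3] 152 192 259 309 1123
side basket_bar 0.88 [255.6 376.3] 239 275 343 399 1422
side basket_bar 0.62 [248.  272.4] 219 272 227 309 2708
side lid_handle 0.84 [274.7 245.6] 208 309 206 313 5696
side lid_handle 0.35 [269.1 174.2] 247 305 120 199 1887
side hook_seat 0.69 [268.5 174.5] 247 308 118 199 2050
side tank_rim 0.72 [253.  319.4] 207 312 233 338 2356
side tank_rim 0.7 [364.7 359.5] 347 376 345 387 408
```

View pics/scene0.png

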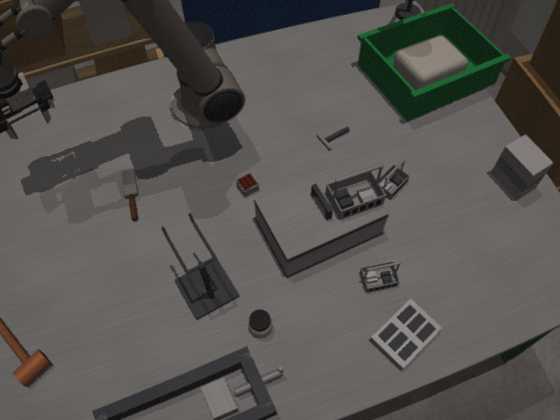

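View pics/side0.png

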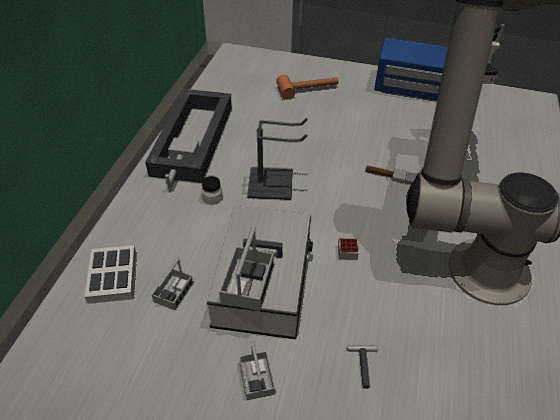

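The scene picture shows three baskets: scene (355,190)/side (248,272) stands on the lid and is the largest, while (391,177)/(256,376) and (380,277)/(172,287) are small ones on the bench. The one on the lid fits the description. The hook is at scene (200,260)/side (275,150), and the lid handle at scene (321,200)/side (265,247). I'll confirm in one enlarged crop.

```bash
python3 - <<'E'
import cv2,numpy as np
a=cv2.imread("pics/scene0.png")[150:270,250:400];b=cv2.imread("pics/side0.png")[195:345,200:330]
c=cv2.imread("pics/side0.png")[110:205,235:325];d=cv2.imread("pics/scene0.png")[205:325,150:250]
f=lambda i,h,w:cv2.convertScaleAbs(cv2.resize(i,(w,h),interpolation=cv2.INTER_CUBIC),alpha=1.6)
top=np.hstack([f(a,320,400),f(b,320,277)]);bot=np.hstack([f(c,270,256),f(d,270,225)])
W=top.shape[1];bot=np.hstack([bot,np.zeros((270,W-bot.shape[1],3),np.uint8)])
cv2.imwrite("pics/crop1.png",np.vstack([top,bot]))
E
```

```text
(no output)
```

View pics/crop1.png

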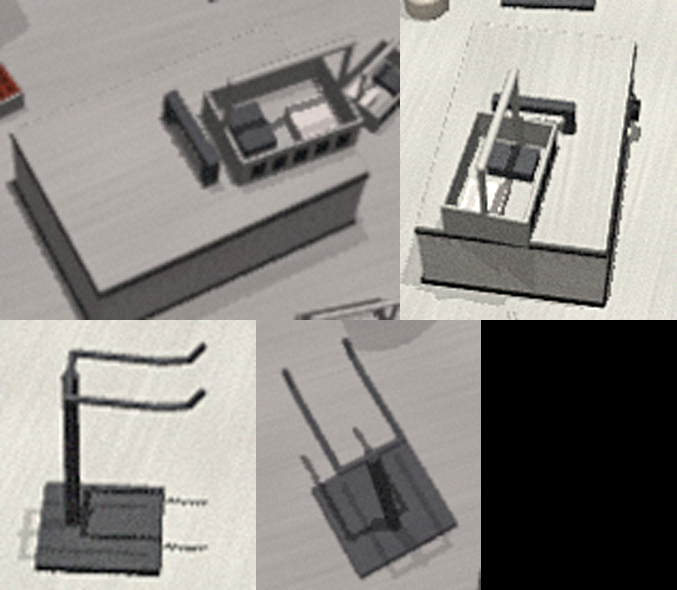

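```bash
cat > h.py <<'E'
import numpy as np,cv2
from scipy.spatial.transform import Rotation as R
from plant import bot
def cam(name,obs=None):
    m=bot.camera_model(name);K=np.array([[m["fx"],0,m["cx"]],[0,m["fy"],m["cy"]],[0,0,1.]]);D=np.array(m["dist_coeffs"],float)
    if name=="wrist":
        T=np.eye(4);T[:3,:3]=R.from_euler("xyz",obs["tcp_rot"]).as_matrix();T[:3,3]=obs["tool_pos"];T=T@np.array(m["T_tool_cam"])
        return K,D,T[:3,:3],T[:3,3]
    return K,D,R.from_euler("xyz",m["orientation"]).as_matrix(),np.array(m["position"],float)
def ray(c,px):
    K,D,Rm,t=c;u=cv2.undistortPoints(np.array([[px]],float),K,D)[0,0];return t,Rm@np.r_[u,1]
def atz(c,px,z):
    t,d=ray(c,px);return t+d*(z-t[2])/d[2]
def tri(c1,p1,c2,p2):
    t1,d1=ray(c1,p1);t2,d2=ray(c2,p2)
    s=np.linalg.lstsq(np.c_[d1,-d2],t2-t1,rcond=None)[0];a=t1+s[0]*d1;b=t2+s[1]*d2
    return (a+b)/2,np.linalg.norm(a-b)
def proj(c,P):
    K,D,Rm,t=c;P=np.atleast_2d(P).astype(float);return cv2.projectPoints((P-t)@Rm,np.zeros(3),np.zeros(3),K,D)[0][:,0]
E
python3 - <<'E'
from h import *
np.set_printoptions(precision=1,suppress=True)
a,b=cam("scene"),cam("side")
pts=dict(barL=((334.5,181.7),(254.5,228.8)),barR=((382.4,166.9),(238,273.8)),
 hanA=((313,185.6),(282.2,245.7)),hanB=((329.5,213.8),(244.1,242)),
 tip1=((190,214.8),(306.4,136)),tip2=((163.3,228.6),(306.4,119.8)),rear1=((216.2,257),(258.9,138.1)),rear2=((184.2,271.7),(259.6,122.3)))
zs=dict(bar=230,han=153,tip=224,rea=209)
for k,(p,q) in pts.items(): print(k,*tri(a,p,b,q),"at z",atz(a,p,zs[k[:3]])[:2],atz(b,q,zs[k[:3]])[:2])
for n,p in dict(c_near=(286.4,260.6),left=(254.5,201.4),right=(388,214.5)).items(): print(n,atz(a,p,110))
for n,p in dict(s1=(207,303.8),s2=(296.2,314.7),s3=(310.3,215.2)).items(): print(n,atz(b,p,110))
E
```

```text
barL [573.2 215.  225.8] 0.8459686536595495 at z [575.3 213.4] [572.3 218.9]
barR [570.9 344.8 228.4] 3.9033475247423164 at z [573.6 345. ] [569.  344.5]
hanA [518.2 182.7 147.7] 0.9252878281921806 at z [521.9 181.4] [516.8 186.6]
hanB [609.2 192.4 142.5] 2.578538178729571 at z [615.8 190. ] [605.2 199.7]
tip1 [ 539.8 -146.   217.1] 2.378771007997833 at z [ 545.3 -145.4] [ 537.4 -138.6]
tip2 [ 555.8 -216.1  217.6] 2.3863438969961575 at z [ 561. -215.] [ 553.5 -208.8]
rear1 [ 663.4 -116.1  205.9] 2.0908799896395136 at z [ 666.  -115.6] [ 661.6 -113.4]
rear2 [ 679.4 -193.1  203.6] 8.872982618488066 at z [ 677.9 -195.3] [ 679.9 -181.4]
c_near [683.5  50.2 110. ]
left [491.2  28.3 110. ]
right [647.1 348.3 110. ]
s1 [642.3 357.1 110. ]
s2 [446.4 331.8 110. ]
s3 [481.7  34.1 110. ]
```

```bash
python3 -m jog '[[32,-19,-14,0,0,0],[32,-19,-14,0,0,0],[32,-19,-14,0,0,0],[32,-19,-14,0,0,0],[32,-19,-14,0,0,0],[32,-19,-14,0,0,0],[32,-19,-14,0,0,0],[32,-19,-14,0,0,0],[32,-19,-14,0,0,0],[32,-19,-14,0,0,0],[32,-19,-14,0,0,0],[32,-19,-14,0,0,0]]' 100
python3 - <<'E'
from h import *
np.set_printoptions(precision=2,suppress=True)
print(np.array(bot.camera_model("wrist")["T_tool_cam"]))
bot.capture("scene")
o=bot.get_obs();print(o["tool_pos"],o["tcp_rot"],np.abs(o["dq"]).max());im=bot.capture("wrist");cv2.imwrite("pics/w1.png",im[:,:,::-1])
c=cam("wrist",o);print("seat",proj(c,[588.8,-172,209]),"tips",proj(c,[[539.8,-146,224],[555.8,-216,224]]),"bar",proj(c,[572,280,230]))
E
```

```text
time: 1.7
tool_pos: [444.0, -196.8, 395.5]
tcp_rot: [3.141, -0.0, 0.238]
contact_force: [0.3, -0.3, -0.1]
grip_width: 91.8
finger_force: 0.0
[[  -0.     -0.97   -0.26   71.18]
 [   1.     -0.     -0.     -0.23]
 [   0.     -0.26    0.97 -158.54]
 [   0.      0.      0.      1.  ]]
[ 447.44 -193.65  397.45] [ 3.14 -0.01  0.24] 0.14362054012298892
seat [[287.94  65.75]] tips [[254.07 103.59]
 [320.25 104.8 ]] bar [[-109.32   -7.24]]
```

View pics/w1.png

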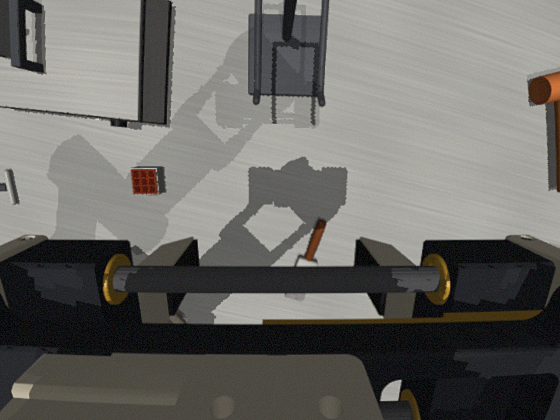

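The wrist picture shows the hook's prong tips at about (257,100) and (322,100), with the post at (289,10). The tank lid's corner is at (165,122).

```bash
python3 - <<'E'
from h import *
np.set_printoptions(precision=2,suppress=True)
o=bot.get_obs();print(o["tool_pos"],o["tcp_rot"])
bot.capture("wrist");c=cam("wrist",o)
g=cv2.cvtColor(cv2.imread("pics/w1.png"),cv2.COLOR_BGR2GRAY)
for r in (8,30,50,70,85,92,100): print(r,g[r,244:268],g[r,312:334])
t=[atz(c,p,224)[:2] for p in ((257,100),(322,100))];print(t,np.subtract(*t))
E
```

```text
[ 445.79 -195.61  396.3 ] [ 3.14 -0.    0.24]
8 [160 167 166 164 166 164 166 162 165 170 122  72  72  81  85  72  54  55
 141 144 141 139 139 149] [165 165 167 170 172 172 169 176 177 134  59  68  85  87  75  63  91 162
 174 171 169 166]
30 [165 165 172 156 102  64  70  69  76  76  55  59  56  73  71  60  50  44
  79  86  90  82  85  86] [ 84  81  85  79  88  83  85  79  51  57  73  86  81  66  67 121 169 166
 169 170 169 167]
50 [144 137 145 147  87  72  79  80  79  81  57  55  68  78  70  57  46  52
  76  78  82  80  80  76] [ 89  92  49  45  50  45  45  52  64  75  86  84  66  70 140 165 167 162
 162 162 164 165]
70 [146 146 148 148  78  70  77  78  81  79  50  54  66  77  63  52  45  57
  80  81  77  81  78  75] [ 89  80  49  46  48  55  53  64  77  80  75  61  75 165 172 165 167 169
 167 168 165 169]
85 [148 149 146 145  79  68  81  85  81  79  53  60  66  72  64  51  50  68
  82  79  82  78  80  80] [ 52  25  32  36  37  46  48  39  75  77  68  67 157 174 172 170 171 169
 171 164 170 167]
92 [142 149 152 149  85  70  78  78  77  64  43  51  45  51  49  39  45  82
  79  83  79  74  80  80] [ 33  27  29  34  48  50  45  48  49  52  39  73 161 172 170 170 172 173
 170 171 167 170]
100 [148 147 147 151 149 149 151 148 120  56  57  70  71  63  47  65 125 150
 148 148 147 146 147 146] [ 72  65  69 105 139 116  61  41  51  56  55  52  57 153 174 174 173 172
 173 168 167 165]
[array([ 542.01, -150.43]), array([ 558.92, -218.38])] [-16.91  67.95]
```

```bash
python3 -m jog '[[23,-38,0,0,0,0],[23,-38,0,0,0,0],[23,-38,0,0,0,0],[23,-38,0,0,0,0],[23,-38,0,0,0,0],[23,-38,0,0,0,0],[23,-38,0,0,0,0],[23,-38,0,0,0,0],[0,-37,0,0,0,0],[0,-37,0,0,0,0],[0,0,0,0,0,0]]'; python3 -m jog '[[0,0,0,0,0,-0.135],[0,0,0,0,0,-0.135],[0,0,0,0,0,-0.135],[0,0,0,0,0,-0.135],[0,0,0,0,0,-0.135],[0,0,0,0,0,-0.135],[0,0,0,0,0,-0.135],[0,0,0,0,0,-0.135],[0,0,0,0,0,-0.135],[0,0,0,0,0,-0.135],[0,0,0,0,0,0],[0,0,0,0,0,0]]'
```

```text
time: 2.95
tool_pos: [531.8, 215.0, 393.9]
tcp_rot: [-3.141, 0.002, 0.242]
contact_force: [-0.2, -0.6, 0.4]
grip_width: 92.1
finger_force: 0.0
time: 4.15
tool_pos: [533.2, 211.2, 394.5]
tcp_rot: [-3.141, 0.001, 1.583]
contact_force: [0.2, 0.1, 0.6]
grip_width: 91.8
finger_force: 0.0
```

```bash
python3 - <<'E'
from h import *
np.set_printoptions(precision=2,suppress=True)
bot.capture("side");o=bot.get_obs();print(o["tool_pos"],o["tcp_rot"]);im=bot.capture("wrist");cv2.imwrite("pics/w2.png",im[:,:,::-1])
c=cam("wrist",o);print("bar",proj(c,[[573.2,215,230],[570.9,345,230]]),"handle",proj(c,[[518,183,153],[609,192,153]]))
E
```

```text
[533.14 211.47 394.51] [-3.14  0.    1.58]
bar [[310.51 192.33]
 [313.27  68.43]] handle [[264.34 202.89]
 [328.94 197.45]]
```

View pics/w2.png

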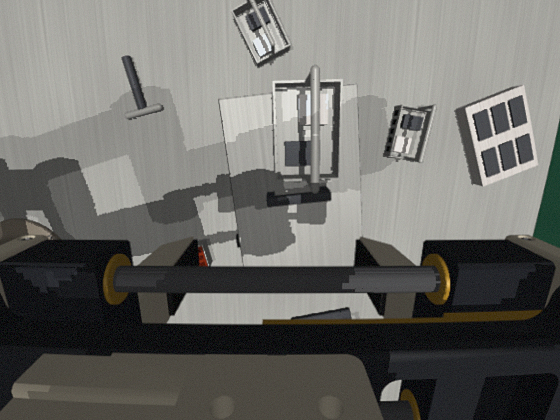

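The wrist picture shows the basket bar running from (315,68) to (316,191). The handle's top bar is at (267,200) to (331,195).

```bash
python3 - <<'E'
from h import *
np.set_printoptions(precision=2,suppress=True)
o=bot.get_obs();c=cam("wrist",o)
for p,z in (((315.3,68),230),((316,191),230),((267,199),150),((331,195),150),((220,98),110),((357,84),110)): print(p,z,atz(c,p,z))
E
```

```text
(315.3, 68) 230 [572.8  345.77 230.  ]
(316, 191) 230 [579.31 216.92 230.  ]
(267, 199) 150 [521.64 188.25 150.  ]
(331, 195) 150 [612.28 195.26 150.  ]
(220, 98) 110 [451.99 327.42 110.  ]
(357, 84) 110 [648.06 349.33 110.  ]
```

```bash
python3 -m jog '[[23,14,20,0,0,-0.025],[23,14,20,0,0,0],[24,14,20,0,0,0],[0,0,20,0,0,0],[0,0,20,0,0,0],[0,0,20,0,0,0],[0,0,20,0,0,0],[0,0,20,0,0,0],[0,0,12,0,0,0],[0,0,12,0,0,0],[0,0,0,0,0,0],[0,0,0,0,0,0]]'; python3 -m jog '[[0,0,0,0,0,0],[0,0,0,0,0,0]]'
```

```text
time: 5.45
tool_pos: [572.9, 283.9, 211.2]
tcp_rot: [3.141, -0.0, 1.612]
contact_force: [-1.0, 0.9, 0.0]
grip_width: 92.0
finger_force: 0.0
time: 5.65
tool_pos: [573.0, 284.0, 211.7]
tcp_rot: [3.14, -0.0, 1.613]
contact_force: [0.7, -0.5, -1.2]
grip_width: 91.8
finger_force: 0.0
```

```bash
python3 -m jog '[[0,0,0,0,0,0],[0,0,0,0,0,0],[0,0,0,0,0,0],[0,0,0,0,0,0],[0,0,0,0,0,0],[0,0,0,0,0,0],[0,0,0,0,0,0],[0,0,0,0,0,0],[0,0,0,0,0,0],[0,0,0,0,0,0]]' 0; python3 -m jog '[[0,0,-3,0,0,0],[0,0,-5,0,0,0],[0,0,-10,0,0,0],[0,0,-15,0,0,0],[0,0,-15,0,0,0],[0,0,-15,0,0,0],[0,0,-15,0,0,0],[0,0,-12,0,0,0],[0,0,0,0,0,0],[0,0,0,0,0,0]]'
```

```text
time: 6.65
tool_pos: [572.6, 283.9, 210.7]
tcp_rot: [3.142, 0.0, 1.613]
contact_force: [0.1, 1.0, 0.0]
grip_width: 16.3
finger_force: 0.0
time: 7.65
tool_pos: [572.5, 283.9, 300.4]
tcp_rot: [-3.141, 0.0, 1.613]
contact_force: [-0.1, 0.7, -5.5]
grip_width: 8.9
finger_force: 30.0
```

```bash
python3 - <<'E'
from h import *
np.set_printoptions(precision=2,suppress=True)
o=bot.get_obs();print(o["tool_pos"],o["contact_force"],o["grip_width"])
a=bot.capture("side");s=bot.capture("scene");w=bot.capture("wrist")
p=proj(cam("side"),o["tool_pos"])[0];q=proj(cam("scene"),o["tool_pos"])[0];print(p,q)
def cr(im,p,k=60):
    x,y=map(int,p);x=min(max(x,k),560-k);y=min(max(y,k),420-k);return cv2.resize(im[y-k:y+k,x-k:x+k,::-1],(400,400),interpolation=cv2.INTER_CUBIC)
cv2.imwrite("pics/g1.png",cv2.convertScaleAbs(np.hstack([cr(a,p),cr(s,q)]),alpha=1.5))
E
```

```text
[572.46 283.87 300.4 ] [-0.13  0.71 -5.45] 8.937381733793517
[244.23 228.74] [363.78 156.04]
```

View pics/g1.png

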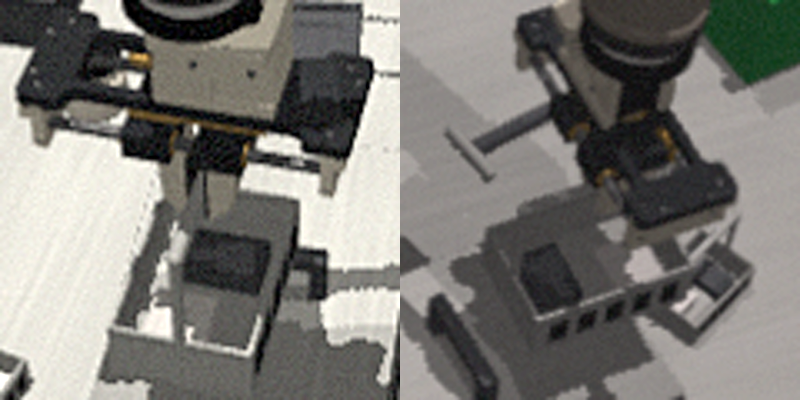

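The basket is lifted and its bar is between the fingers. The bar's near end shows at side crop (180,238), i.e. side (238,239).

```bash
python3 - <<'E'
from h import *
np.set_printoptions(precision=1,suppress=True)
c=cam("side")
for z in (295,300,305,310,315,320,325): print(z,proj(c,[[569,346,z],[571,346,z-120]]),atz(c,(238,239),z)[:2])
E
```

```text
295 [[236.2 254.1]
 [238.1 289.9]] [577.7 308.6]
300 [[236.1 252.5]
 [238.  288.5]] [576.2 312.6]
305 [[236.  250.9]
 [237.8 287.1]] [574.6 316.6]
310 [[235.9 249.2]
 [237.7 285.7]] [573.1 320.6]
315 [[235.7 247.5]
 [237.6 284.3]] [571.5 324.6]
320 [[235.6 245.8]
 [237.5 282.9]] [569.9 328.6]
325 [[235.5 244.1]
 [237.4 281.5]] [568.4 332.6]
```

```bash
python3 -m jog '[[-15,-4,0,0,0,0],[-25,-8,0,0,0,0],[-35,-11,0,0,0,0],[-35,-11,0,0,0,0],[-35,-11,0,0,0,0],[-35,-11,0,0,0,0],[-35,-11,0,0,0,0],[-35,-11,0,0,0,0],[-35,-11,0,0,0,0],[-35,-11,0,0,0,0],[-35,-11,0,0,0,0],[-35,-11,0,0,0,0]]'; python3 -m jog '[[-35,-9,0,0,0,0],[-30,-6,0,0,0,0],[-17,-3,0,0,0,0],[-10,0,0,0,0,0],[0,0,0,0,0,-0.06],[0,0,0,0,0,-0.06],[0,0,0,0,0,-0.06],[0,0,0,0,0,0],[0,0,0,0,0,0],[0,0,0,0,0,0],[0,0,0,0,0,0]]'
```

```text
time: 9.0
tool_pos: [466.2, -112.1, 300.4]
tcp_rot: [-3.141, -0.0, 1.613]
contact_force: [1.0, -0.7, -4.7]
grip_width: 9.3
finger_force: 30.0
time: 10.1
tool_pos: [453.0, -203.4, 300.7]
tcp_rot: [-3.142, -0.0, 1.792]
contact_force: [-0.5, 0.2, -4.6]
grip_width: 8.9
finger_force: 30.0
```

```bash
python3 -m jog '[[0,0,10,0,0,0],[0,0,20,0,0,0],[0,0,20,0,0,0],[0,0,15,0,0,0],[0,0,7,0,0,0],[0,0,0,0,0,0],[0,8,0,0,0,0],[0,14,0,0,0,0],[0,14,0,0,0,0],[0,9,0,0,0,0],[0,0,0,0,0,0],[0,0,0,0,0,0]]'; python3 - <<'E'
from h import *
np.set_printoptions(precision=1,suppress=True)
o=bot.get_obs();print(o["tool_pos"],o["contact_force"])
a=bot.capture("side");s=bot.capture("scene")
p=proj(cam("side"),o["tool_pos"])[0];q=proj(cam("scene"),o["tool_pos"])[0];print(p,q)
def cr(im,p,k=60):
    x,y=map(int,p);x=min(max(x,k),560-k);y=min(max(y,k),420-k);print(x,y);return cv2.resize(im[y-k:y+k,x-k:x+k,::-1],(400,400),interpolation=cv2.INTER_CUBIC)
cv2.imwrite("pics/g2.png",cv2.convertScaleAbs(np.hstack([cr(a,p),cr(s,q)]),alpha=1.5))
E
```

```text
time: 11.3
tool_pos: [496.9, -193.5, 228.7]
tcp_rot: [-3.141, 0.0, 1.793]
contact_force: [-0.4, 0.8, -3.0]
grip_width: 8.7
finger_force: 30.0
[ 496.9 -193.5  228.7] [-0.4  0.8 -3. ]
[325.6 125.1] [165.8 203.2]
325 125
165 203
```

View pics/g2.png

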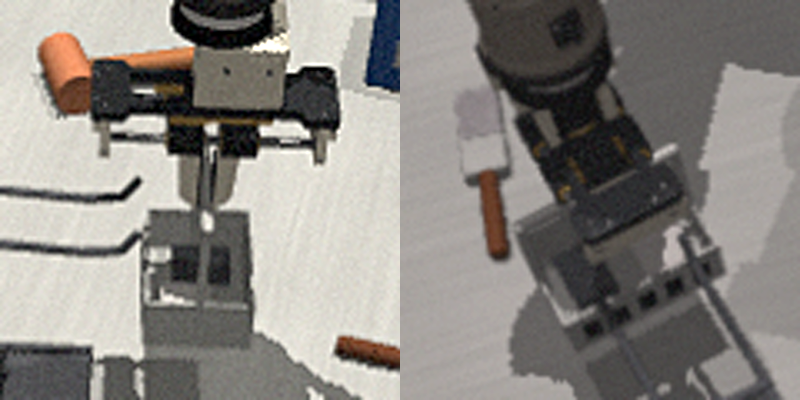

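Both prongs line up inside the basket's width, with their tips at scene crop (590,285) and (685,235). The bar's near end is at side crop (207,222), above the prong tips. I'll move it on.

```bash
python3 -c "
from h import *
c=cam('side')
for z in (240,245,250,255): print(z,proj(c,[482.9,-131,z]),atz(c,(327,131.6),z))"
python3 -m jog '[[0,8,0,0,0,0],[0,12,0,0,0,0],[0,12,0,0,0,0],[0,12,0,0,0,0],[0,12,0,0,0,0],[0,12,0,0,0,0],[0,12,0,0,0,0],[0,10,0,0,0,0],[0,5,0,0,0,0],[0,0,0,0,0,0],[0,0,0,0,0,0],[0,0,0,0,0,0]]'
```

```text
240 [[326.44509878 136.4816642 ]] [ 485.560623   -151.76599027  240.        ]
245 [[326.59535131 134.95602772]] [ 484.66618454 -145.25557162  245.        ]
250 [[326.74636352 133.4223486 ]] [ 483.77174609 -138.74515296  250.        ]
255 [[326.89814075 131.88056721]] [ 482.87730764 -132.23473431  255.        ]
time: 12.6
tool_pos: [589.1, -172.9, 228.8]
tcp_rot: [-3.141, 0.0, 1.793]
contact_force: [-0.2, -0.1, -4.2]
grip_width: 9.1
finger_force: 30.0
```

```bash
python3 -m jog '[[0,0,5,0,0,0],[0,0,8,0,0,0],[0,0,8,0,0,0],[0,0,7,0,0,0],[0,0,3,0,0,0],[0,0,0,0,0,0],[0,0,0,0,0,0],[0,0,0,0,0,0]]';python3 -m jog '[[0,0,2,0,0,0],[0,0,2,0,0,0],[0,0,1,0,0,0],[0,0,0,0,0,0],[0,0,0,0,0,0]]'
```

```text
time: 13.4
tool_pos: [589.7, -172.8, 198.1]
tcp_rot: [3.141, 0.001, 1.793]
contact_force: [0.7, -0.5, -4.5]
grip_width: 8.7
finger_force: 30.0
time: 13.9
tool_pos: [589.5, -172.8, 192.7]
tcp_rot: [-3.142, 0.0, 1.793]
contact_force: [0.8, -0.0, -3.6]
grip_width: 9.0
finger_force: 30.0
```

```bash
python3 -m jog '[[0,0,1,0,0,0],[0,0,1,0,0,0],[0,0,0,0,0,0],[0,0,0,0,0,0]]';python3 -m jog '[[0,0,1,0,0,0],[0,0,1,0,0,0],[0,0,0,0,0,0],[0,0,0,0,0,0]]'
```

```text
time: 14.3
tool_pos: [589.6, -172.8, 191.2]
tcp_rot: [3.141, 0.001, 1.793]
contact_force: [-0.7, -0.3, 0.3]
grip_width: 8.9
finger_force: 30.0
time: 14.7
tool_pos: [589.7, -172.9, 190.8]
tcp_rot: [3.14, 0.002, 1.793]
contact_force: [-4.0, 1.5, 9.0]
grip_width: 9.0
finger_force: 30.0
```

The weight has come off at TCP z = 191, so the bar is seated at about 210. I'll release it.

```bash
python3 -m jog '[[0,0,-1,0,0,0],[0,0,0,0,0,0],[0,0,0,0,0,0],[0,0,0,0,0,0],[0,0,0,0,0,0],[0,0,0,0,0,0],[0,0,0,0,0,0],[0,0,0,0,0,0]]' 45; python3 -m jog '[[0,0,-8,0,0,0],[0,0,-15,0,0,0],[0,0,-25,0,0,0],[0,0,-30,0,0,0],[0,0,-30,0,0,0],[0,0,-30,0,0,0],[0,0,-20,0,0,0],[0,0,0,0,0,0],[0,0,0,0,0,0]]'; python3 - <<'E'
from h import *
np.set_printoptions(precision=1,suppress=True)
a=bot.capture("side");s=bot.capture("scene")
cr=lambda im,x,y,k=60:cv2.resize(im[y-k:y+k,x-k:x+k,::-1],(400,400),interpolation=cv2.INTER_CUBIC)
cv2.imwrite("pics/g3.png",cv2.convertScaleAbs(np.hstack([cr(a,285,145),cr(s,200,250)]),alpha=1.5))
E
```

```text
time: 15.5
tool_pos: [589.5, -172.7, 189.7]
tcp_rot: [-3.142, 0.0, 1.793]
contact_force: [0.3, 0.1, 0.7]
grip_width: 41.1
finger_force: 0.0
time: 16.4
tool_pos: [589.4, -172.7, 347.4]
tcp_rot: [3.142, 0.0, 1.793]
contact_force: [0.2, 0.1, -0.4]
grip_width: 41.2
finger_force: 0.0
```

View pics/g3.png

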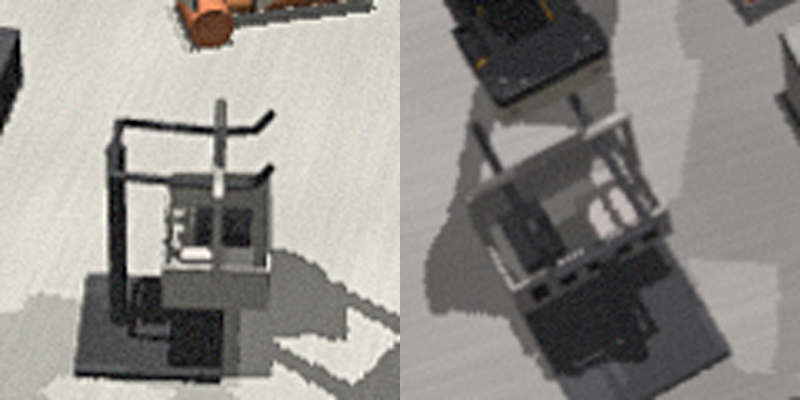

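The basket hangs on both prongs, with the bar resting at side crop (219,178) and (220,130). Next I'll go to the lid handle.

```bash
python3 -m jog '[[20,0,0,0,0,0],[35,0,0,0,0,0],[38,0,0,0,0,0],[38,0,0,0,0,0],[38,0,0,0,0,0],[38,0,0,0,0,0],[38,0,0,0,0,0],[38,0,0,0,0,0],[38,0,0,0,0,0],[30,0,0,0,0,0],[16,0,0,0,0,0],[0,0,0,0,0,0]]' 60; python3 -m jog '[[0,0,0,0,0,0.14],[0,0,0,0,0,0.14],[0,0,0,0,0,0.14],[0,0,0,0,0,0.14],[0,0,0,0,0,0.14],[0,0,0,0,0,0.14],[0,0,0,0,0,0.14],[0,0,0,0,0,0.14],[0,0,0,0,0,0.14],[0,0,0,0,0,0.14],[0,0,0,0,0,0.14],[0,0,0,0,0,0.14]]';  python3 -m jog '[[0,0,0,0,0,0],[0,0,0,0,0,0],[0,0,0,0,0,0]]'; python3 - <<'E'
from h import *
np.set_printoptions(precision=2,suppress=True)
o=bot.get_obs();print(o["tool_pos"],o["tcp_rot"]);im=bot.capture("wrist");cv2.imwrite("pics/w3.png",im[:,:,::-1])
c=cam("wrist",o);print(proj(c,[[518,183,153],[609,192,153]]))
E
```

```text
time: 17.7
tool_pos: [508.0, 186.6, 346.8]
tcp_rot: [-3.14, -0.0, 1.796]
contact_force: [-0.0, -0.8, -0.3]
grip_width: 55.1
finger_force: 0.0
time: 18.9
tool_pos: [509.1, 183.5, 347.1]
tcp_rot: [3.141, 0.001, 0.105]
contact_force: [0.5, -0.7, 0.3]
grip_width: 55.0
finger_force: 0.0
time: 19.2
tool_pos: [508.9, 184.6, 347.5]
tcp_rot: [3.141, 0.0, 0.115]
contact_force: [-0.0, -0.6, -0.8]
grip_width: 55.2
finger_force: 0.0
[508.88 184.61 347.48] [3.14 0.   0.11]
[[278.78 183.24]
 [280.19 104.87]]
```

View pics/w3.png

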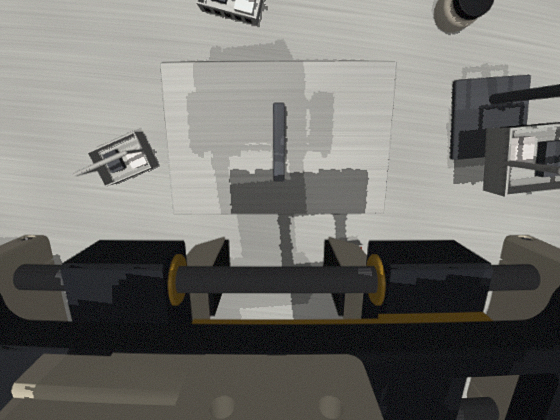

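The handle is at (279,102) to (279,180), aligned with the tool, so I'll descend on it.

```bash
python3 -m jog '[[15,1,20,0,0,0],[22,1,25,0,0,0],[21,1,25,0,0,0],[0,0,25,0,0,0],[0,0,25,0,0,0],[0,0,25,0,0,0],[0,0,25,0,0,0],[0,0,20,0,0,0],[0,0,15,0,0,0],[0,0,10,0,0,0],[0,0,4,0,0,0],[0,0,0,0,0,0]]'; python3 -m jog '[[0,0,0,0,0,0],[0,0,0,0,0,0],[0,0,0,0,0,0]]'
```

```text
time: 20.45
tool_pos: [566.7, 188.8, 128.6]
tcp_rot: [3.141, 0.0, 0.113]
contact_force: [-0.1, -1.0, -0.2]
grip_width: 55.2
finger_force: 0.0
time: 20.75
tool_pos: [567.0, 188.8, 129.4]
tcp_rot: [3.142, -0.001, 0.113]
contact_force: [-0.2, 0.0, -0.1]
grip_width: 55.0
finger_force: 0.0
```

```bash
python3 -m jog '[[0,0,1.5,0,0,0],[0,0,0,0,0,0],[0,0,0,0,0,0],[0,0,0,0,0,0],[0,0,0,0,0,0],[0,0,0,0,0,0],[0,0,0,0,0,0],[0,0,0,0,0,0],[0,0,0,0,0,0],[0,0,0,0,0,0]]' 0; python3 -m jog '[[0,0,0,0,0,0],[0,0,0,0,0,0],[0,0,0,0,0,0],[0,0,0,0,0,0],[0,0,0,0,0,0]]'
```

```text
time: 21.75
tool_pos: [566.6, 188.7, 127.2]
tcp_rot: [3.141, 0.0, 0.113]
contact_force: [0.4, -0.4, 0.0]
grip_width: 14.0
finger_force: 30.0
time: 22.25
tool_pos: [566.7, 188.7, 127.2]
tcp_rot: [3.141, -0.0, 0.113]
contact_force: [-0.0, -0.9, 0.4]
grip_width: 13.4
finger_force: 30.0
```

```bash
python3 -m jog '[[0,0,-0.5,0,0,0],[0,0,-0.5,0,0,0],[0,0,-0.5,0,0,0],[0,0,-0.5,0,0,0],[0,0,-0.5,0,0,0],[0,0,-0.5,0,0,0],[0,0,0,0,0,0]]'; python3 -m jog '[[0,0,-0.5,0,0,0],[0,0,-0.5,0,0,0],[0,0,-0.5,0,0,0],[0,0,-0.5,0,0,0],[0,0,0,0,0,0]]'; python3 -m jog '[[0,0,-0.5,0,0,0],[0,0,-0.5,0,0,0],[0,0,-0.5,0,0,0],[0,0,-0.5,0,0,0],[0,0,0,0,0,0]]'
```

```text
time: 22.95
tool_pos: [565.5, 188.7, 128.6]
tcp_rot: [3.141, 0.004, 0.113]
contact_force: [-0.4, 0.6, -18.3]
grip_width: 13.4
finger_force: 30.0
time: 23.45
tool_pos: [567.4, 188.9, 133.6]
tcp_rot: [-3.142, -0.003, 0.113]
contact_force: [-0.8, 0.5, -6.4]
grip_width: 13.8
finger_force: 30.0
time: 23.95
tool_pos: [566.8, 188.8, 134.3]
tcp_rot: [3.142, -0.0, 0.113]
contact_force: [-0.6, 0.0, -8.7]
grip_width: 13.7
finger_force: 30.0
```

```bash
python3 -m jog '[[0,0,-1,0,0,0],[0,0,-1,0,0,0],[0,0,-1,0,0,0],[0,0,-1,0,0,0],[0,0,-1,0,0,0],[0,0,-1,0,0,0],[0,0,-1,0,0,0],[0,0,-1,0,0,0],[0,0,0,0,0,0]]'; python3 -m jog '[[0,0,-1.5,0,0,0],[0,0,-1.5,0,0,0],[0,0,-1.5,0,0,0],[0,0,-1.5,0,0,0],[0,0,-1.5,0,0,0],[0,0,-1.5,0,0,0],[0,0,-1.5,0,0,0],[0,0,-1.5,0,0,0],[0,0,-1.5,0,0,0],[0,0,-1,0,0,0],[0,0,0,0,0,0],[0,0,0,0,0,0]]';python3 -m jog '[[0,0,0,0,0,0],[0,0,0,0,0,0],[0,0,0,0,0,0],[0,0,0,0,0,0]]'; python3 - <<'E'
from h import *
np.set_printoptions(precision=1,suppress=True)
a=bot.capture("side");s=bot.capture("scene")
cr=lambda im,x,y,k=75:cv2.resize(im[y-k:y+k,x-k:x+k,::-1],(400,400),interpolation=cv2.INTER_CUBIC)
cv2.imwrite("pics/g4.png",cv2.convertScaleAbs(np.hstack([cr(a,260,260),cr(s,325,215)]),alpha=1.5))
from scipy.spatial.transform import Rotation as R
for n in("side","scene"):
  for z in (110,140):
    P=np.array([[-100,-150,0],[100,-150,0],[100,150,0],[-100,150,0]])@R.from_euler("z",.115).as_matrix().T+[566.8,188.8,z]
    q=proj(cam(n),P);o=(260,260) if n=="side" else (325,215);print(n,z,((q-o+75)*400/150).round().tolist())
E
```

```text
time: 24.85
tool_pos: [566.8, 188.8, 142.3]
tcp_rot: [3.142, -0.0, 0.113]
contact_force: [-0.4, 0.6, -5.1]
grip_width: 13.8
finger_force: 30.0
time: 26.05
tool_pos: [566.6, 188.8, 156.7]
tcp_rot: [3.141, 0.0, 0.113]
contact_force: [0.8, -0.2, -5.5]
grip_width: 13.7
finger_force: 30.0
time: 26.45
tool_pos: [566.6, 188.8, 156.6]
tcp_rot: [3.142, 0.0, 0.113]
contact_force: [-0.3, 0.6, -5.4]
grip_width: 13.7
finger_force: 30.0
side 110 [[332.0, 76.0], [129.0, 52.0], [54.0, 307.0], [293.0, 339.0]]
side 140 [[334.0, 54.0], [128.0, 30.0], [51.0, 287.0], [295.0, 319.0]]
scene 110 [[10.0, 159.0], [98.0, 321.0], [370.0, 200.0], [269.0, 53.0]]
scene 140 [[9.0, 142.0], [98.0, 307.0], [375.0, 184.0], [273.0, 36.0]]
```

View pics/g4.png

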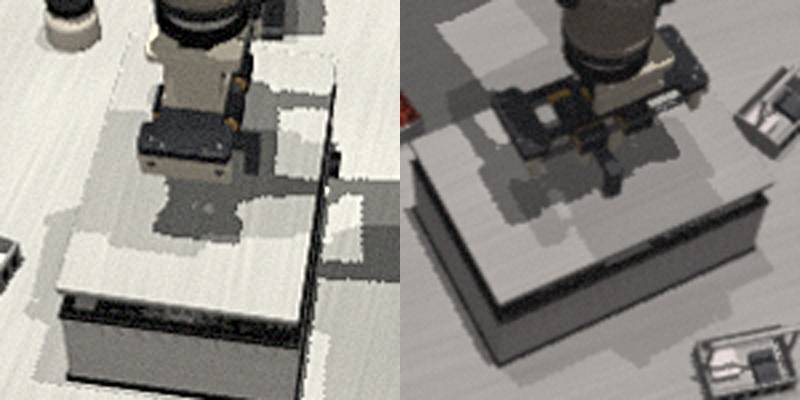

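The lid is up and level: its corners at side crop (60,288) and (296,318) match a 30 mm gap. The force reads 5.4 N, which is the lid's weight, and it's held in the fingers. I'll hand in.

```bash
python3 -c "
from plant import bot
print(bot.close_job())"
```

```text
the job is handed in; nothing more can be done
None
```

I handed the job in at about 26.5 s with the basket hanging on both prongs and the lid held level about 30 mm above the tank. The hand-in gave no verdict, so I can't confirm it passed.

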